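# Raise the pressing flap off the glued carving with the lever

### The arm

A 6-joint arm with a two-finger parallel gripper is mounted at the origin on the work surface. World frame = base frame: x ahead of the robot, y to its left, z up, the work surface at z = 0. Lengths are in m, angles in rad, forces in N, time in s.
With the tool pointing down it reaches from about 0.375 to 0.9 m from the base axis. Payload 3.1 kg.
Tool frame: the origin (TCP) lies midway between the tips of the shut fingers; the grasp point (between the pads) lies 19 mm behind it (manip.grasp_offset is the distance from the TCP to the grasp point, in m); z points along the fingers, y is the line along which they close (so a half turn about z gives the same grasp; the last joint's range is limited). The gripper opens to 85 mm and grips with 20 to 120 N. Pads are 22 mm wide; open, the fingers measure 114 mm over their backs; the gripper's body (76 mm by 85 mm) begins 54 mm behind the grasp point. The pads swing forward as they close: fully open they stand 13 mm farther back than shut.
Start: joints at [-1.335, 0.527, 1.433, -0, 1.181, -0.178], TCP at [0.252, -0.572, 0.231] pointing down, gripper open.
Joint ranges: [-3.08, 3.08], [-0.75, 2.2], [0.22, 2.44], [-1.43, 4.57], [0, 2.65], [-2.85, 2.85]. Speed limits (rad/s): [2.79, 2.79, 3.14, 3.14, 3.14, 3.14].

### API

Orientations are given as a unit quaternion [x, y, z, w].
In Python, from station import sensors, cams, order, manip gives the robot as it stands.
- The arm moves only by the tool move_arm, never from a script. Its argument "targets" is a list of rows, each an object of numbers: "dx", "dy", "dz": the shift along the world's x, y, z normalised to -1 to 1, where 1 is 25 mm; "rx", "ry", "rz": the turn, a rotation vector about the world's x, y, z normalised to -1 to 1, where 1 is 30 degrees. A call has exactly 10 rows; each row shifts and turns the commanded pose from where the row before left it; what a row does not reach is not made up. A row lasts 1/8 s, in which the tool goes at most 62.5 mm and 10.7 degrees, less where a joint would pass 70% of its speed; a pose out of reach is approached as far as the arm can. A call with a number of a shift or a turn outside -1 to 1 is refused whole. A call with a gripper value outside its range is refused whole. "claw" is the opening in per cent of the stroke, from 0 (shut) to 100 (fully open), set as the call begins (left out, the last holds). The fingers move at their own pace and stop on an object; "newtons" is the grip in N (left out, the last holds). Time passes only in rows, so rows that do not move let the fingers close, or fill a call up. It gives the time, the measured TCP pose, the force, the opening and the grip force at its end, in the units of the state.
- sensors.sense(): the state, without advancing time (a new reading comes with each control period).
- cams.snapshot(name): name is "scene" or "side" or "wrist"; returns the picture (480x640x3 uint8, red, green, blue); there is no depth.
- cams.camera_model(name): a dict with "fx", "fy", "cx", "cy" (pixels), "extrinsics" (4x4, takes a point from world to camera coordinates). Camera axes: x right, y down, z forward; pixel columns grow to the right and rows downward; lengths in m; the calibration is good to about 2 mm. A picture is of the moment at which its call begins: read the wrist's pose just before it. camera_model takes no time and is no camera call; for the wrist camera it gives the pose at the moment of the call.
- order.sign_off(): hands the job in; it is judged then, once.
The state is a dict: "t": time; "q": joint angles; "qd": joint speeds; "tau": joint torques, N m; "tcp_pos": TCP position; "tool_rot": TCP orientation; "force": force on the tool from outside, world axes, zero at the start; "ft_torque": the same for the moment, N m; "finger_gap": opening from 0.0 (shut) to 1.0 (fully open); "gripper_force": force on a finger pad.
Only numpy, scipy, OpenCV 4.12 (cv2) and the standard library are available. Lean on these libraries where they do the work, as an engineer would, in place of code of your own. Each camera call takes 0.05 s, during which the arm holds its last target. There are 200 camera calls.

### The job

With the fingertips, push the steel bolt of the carver's lever press fully back so that it no longer bars the heavy flap. Then press the paddle of the long lever down as far as it goes, or nearly, so that its short end raises the flap off the carving inside, and finish while still holding the paddle down there. Do not touch the flap itself, do not let it drop, and leave everything else on the bench where it is.

Things in the scene. Friction and masses are not known exactly. Their poses are not given: they have to be found in the camera images.
- press: wooden lever press fixed on the bench, 600 x 200 mm (90 mm wide under the lever's long end). Origin on the bench under its middle, z up, x along the lever from the paddle (-x) to the flap's hinge (+x). In this frame the bolt lies along y = -68 mm; flap x 10 to 260, y -95 to 95 mm, top 113 mm high at rest, its two steel weights 136 mm; the carving lies under it.
- lever (a joint): wooden lever, 26 mm wide. 0 rad at rest, sloping up 0.30 rad towards the paddle at its long end; grows as the paddle goes down; 0.60 rad at the end of travel, paddle on its rubber stop. Short arm 90 mm, its steel roller under the flap's lip. The paddle takes about 4 to 10 N to press once the bolt is back, and comes up again by itself if let go.
- paddle (a point): middle of the top face of the paddle, the flat wooden plate (48 mm along the lever, 44 mm across, 12 mm thick) at the long end of the lever; about 168 mm above the bench at rest and 38 mm when fully down. It swings round the pivot, 220 mm away.
- flap (a joint): heavy dark wooden flap, about 4 kg, 250 mm long with its steel lip and 190 mm wide, with two steel weight bars on top. 0 rad when shut and level, grows as it opens; about 0.23 rad when the lever is fully down.
- flap_edge (a point): middle of the top of the flap's free edge, a steel lip 8 mm thick that reaches 45 mm out of the wood over the lever's roller, 86 mm above the bench at rest.
- bolt (a joint): flat steel bolt, 16 mm wide, 8 mm thick, sliding along the press's x axis on a wooden block beside the lever. 0 m when fully forward (its tongue covers 30 mm of the flap's lip and bars it), grows as it is pushed towards the press's -x, away from the flap; 0.045 m at its end stop. It slides with about 2 N and stays where it is left.
- bolt_knob (a point): centre of the flat top of the upright round wooden knob on the bolt: 16 mm in diameter, upper 28 mm of full width, top 140 mm above the bench, 44 mm above the bolt. With the bolt forward, the flap's lip begins 45 mm from it and the flap's thick wood 90 mm from it, towards the press's +x; staples over the bolt reach 101 mm above the bench.
- pivot (a point): middle of the lever's pivot pin, 95 mm above the bench, between two wooden cheeks 110 mm high; the pin lies along the press's y axis.

How it is judged:
On the way, in this order (a step that is already met when the one before it is completed fails the run):
1. the bolt is pushed back clear of the flap while the flap is still shut (value of joint bolt above 0.036 m and value of joint flap below 0.03 rad), for 0.2 s.
2. the lever is pressed down by the fingers and raises the flap (value of joint lever above 0.5 rad and value of joint flap above 0.17 rad and contact force between the fingers and lever above 1 N), for 0.2 s.
At the end, for the whole second after the job is handed in: the fingers hold the lever at 0.50 rad or more (0.60 is fully down) with more than 1 N, the lever carries the flap (more than 5 N between them) at 0.17 rad or more, all at rest (under 0.1 rad/s), and the bolt is at 36 mm or more of its 45 mm (all of step 2 and value of joint bolt above 0.036 m and contact force between lever and flap above 5 N and velocity of joint lever between -0.1 and 0.1 rad/s); the arm keeps its last pose, push and grip.
It fails at once if the robot touches the flap (more than 2 N) (contact force between any of the fingers, the arm and flap above 2 N).
It fails at once if the flap is let drop (closing faster than 1 rad/s) (velocity of joint flap below -1 rad/s).
It fails at once if a thing lying or standing about is displaced or lifted (by more than 20 mm) (distance of any of blank, glue, offcut, gouge, chisel, mallet, swan, stone from where it was at the start of the episode above 0.02 m).
It also fails if it takes over 42 s, if anything falls off the work surface, if the arm or the gripper's body presses on something with over 40 N, if the wrist force passes 120 N, or if a joint passes its speed limit or range.

## Working session

There is one attempt and no reset: what is moved stays moved. The work goes in short steps, Python scripts to look and compute and a tool call to move; the robot and the scene stay as the last step left them, time stands still between calls to the robot, and variables do not carry over. Pictures are saved under pics/ and viewed, at most 10 in all, crops included, and the job is handed in when it is done.

Besides the shell and the picture viewer there is one more tool, called after "Request:" in YAML: its name, and indented under it one key for each argument. move_arm: Moves the arm, as the interface text tells. Scaled input: -1 to 1 covers 25 mm each way for a shift and 30 degrees each way for a turn. Its arguments: {"type":"object","properties":{"targets":{"type":"array"},"claw":{"type":"number"},"newtons":{"type":"number"}},"required":["targets"]}

```bash
mkdir -p pics; python3 - <<'E'
from station import sensors,cams
import cv2
for n in("scene","side"):
    cv2.imwrite(f"pics/{n}0.png",cams.snapshot(n)[:,:,::-1])
    m=cams.camera_model(n);print(n,m["fx"],m["cx"],m["cy"]);print(m["extrinsics"])
s=sensors.sense();print(s["t"],s["tcp_pos"],s["tool_rot"])
E
```

```text
scene 576.2965192308337 312.7832390764778 226.2430687124808
[[ 0.76108677  0.64846014  0.01569643 -0.49528713]
 [ 0.47883601 -0.54534885 -0.68797581 -0.1127587 ]
 [-0.43756486  0.5311253  -0.72556386  1.39307822]
 [ 0.          0.          0.          1.        ]]
side 519.8288998853183 315.6001043392123 233.30071064841016
[[-0.7817965  -0.6233302  -0.01592792  0.51247836]
 [-0.30217109  0.40108794 -0.8647665   0.23566397]
 [ 0.54542357 -0.67125847 -0.50192151  0.90869426]
 [ 0.          0.          0.          1.        ]]
0.1 [ 0.25172784 -0.5713576   0.23043849] [ 9.78568737e-01  2.05918112e-01 -4.18140320e-05 -9.77955861e-04]
```

View pics/scene0.png

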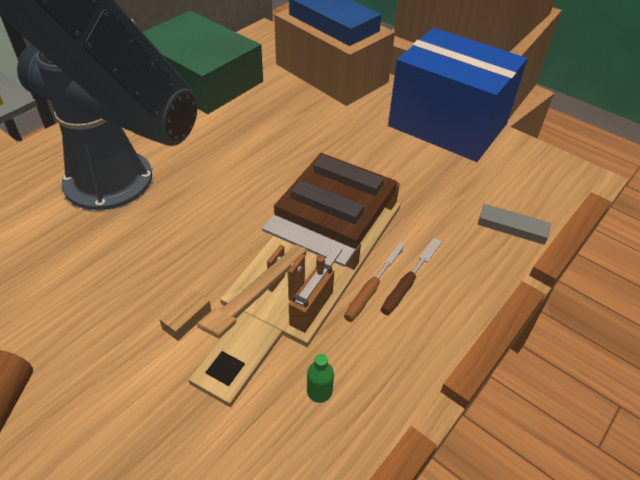

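View pics/side0.png

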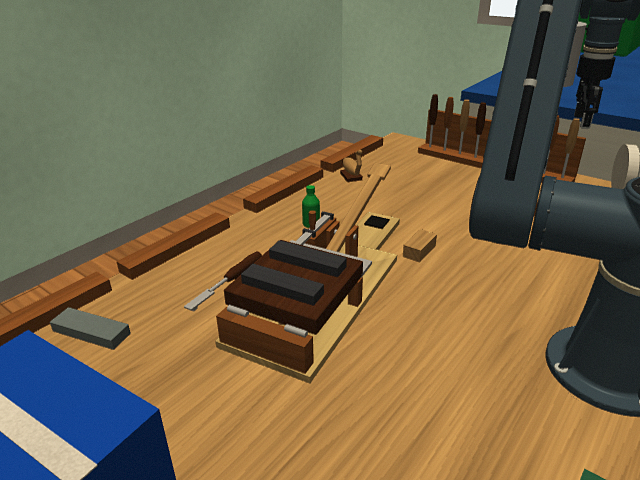

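```bash
python3 - <<'E'
import cv2
i=cv2.imread("pics/scene0.png")[225:405,185:425]
cv2.imwrite("pics/c.png",cv2.resize(i,None,fx=3.3,fy=3.3,interpolation=2))
E
```

```text
(no output)
```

View pics/c.png

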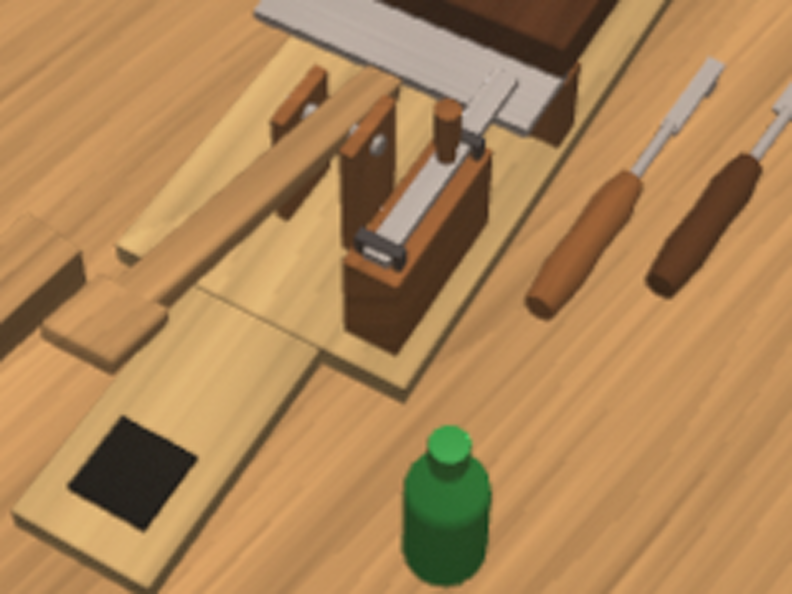

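```bash
cat > h.py <<'E'
import numpy as np
from station import sensors,cams
from scipy.optimize import least_squares
def proj(n,P):
    m=cams.camera_model(n);E=np.array(m["extrinsics"]);c=np.atleast_2d(P)@E[:3,:3].T+E[:3,3]
    return np.c_[m["fx"]*c[:,0]/c[:,2]+m["cx"],m["fy"]*c[:,1]/c[:,2]+m["cy"]]
def atz(n,uv,z):
    m=cams.camera_model(n);E=np.array(m["extrinsics"]);R=E[:3,:3]
    d=R.T@np.array([(uv[0]-m["cx"])/m["fx"],(uv[1]-m["cy"])/m["fy"],1]);o=-R.T@E[:3,3]
    return o+d*(z-o[2])/d[2]
def W(p,P):
    c,s=np.cos(p[2]),np.sin(p[2]);P=np.atleast_2d(P)
    return np.c_[p[0]+c*P[:,0]-s*P[:,1],p[1]+s*P[:,0]+c*P[:,1],P[:,2]]
E
python3 - <<'E'
from h import *
P=np.array([[-.035,-.068,.14],[.010,-.095,.086],[.010,.095,.086],[-.3,.045,.012],[-.3,-.045,.012]])
uv=np.array([[320.8,257.4],[345.6,264.4],[262.3,228.6],[189.5,381],[230.5,403.8]])
r=least_squares(lambda p:(proj("scene",W(p,P))-uv).ravel(),[.6,-.1,1.57])
p=r.x;print(p,np.degrees(p[2]),r.fun.round(1))
k=atz("scene",(320.8,257.4),.14);pd=atz("scene",(216.8,320.5),.168)
print("knob",k,W(p,P)[0],"paddle",pd)
c,s=np.cos(p[2]),np.sin(p[2]);d=pd[:2]-p[:2];print("paddle in press",c*d[0]+s*d[1],-s*d[0]+c*d[1])
print("axis",c,s,np.hypot(*pd[:2]))
for n,uv,z in(("glue top",(321,361),.1),("glue base",(320,400),0),("block",(185,318),.03)):print(n,atz("scene",uv,z))
print(proj("side",W(p,[[-.035,-.068,.14],[.01,.095,.086]])))
E
```

```text
[0.54774858 0.07660798 1.75545716] 100.58028664168813 [ 0.2  1.  -1.6  2.2 -1.2  1.2  0.7 -2.1  1.4 -0.9]
knob [0.61921009 0.05617746 0.14      ] [0.62101895 0.05468872 0.14      ] paddle [ 0.59366028 -0.17319447  0.168     ]
paddle in press -0.25398544300859943 0.0007358832798776971
axis -0.18361314803732612 0.9829985818239124 0.6184083189526248
glue top [ 0.74183478 -0.08844523  0.1       ]
glue base [ 0.75436496 -0.10211534  0.        ]
block [ 0.46467402 -0.15376721  0.03      ]
[[311.33770611 209.99828545]
 [371.34460592 258.76770953]]
```

Request:
move_arm:
  targets:
    - {"dx": 0.55,"dy": 1,"rz": -0.044}
    - {"dx": 0.55,"dy": 1,"rz": -0.044}
    - {"dx": 0.55,"dy": 1,"rz": -0.044}
    - {"dx": 0.55,"dy": 1,"rz": -0.044}
    - {"dx": 0.55,"dy": 1,"rz": -0.044}
    - {"dx": 0.55,"dy": 1,"rz": -0.044}
    - {"dx": 0.55,"dy": 1,"rz": -0.044}
    - {"dx": 0.55,"dy": 1,"rz": -0.044}
    - {"dx": 0.55,"dy": 1,"rz": -0.044}
    - {"dx": 0.55,"dy": 1,"rz": -0.044}
  claw: 0
  newtons: 30

```text
schema error: expected keys dx, dy, dz, rx, ry, rz
```

Request:
move_arm:
  targets:
    - {"dx": 0.55,"dy": 1}
    - {"dx": 0.55,"dy": 1}
    - {"dx": 0.55,"dy": 1}
    - {"dx": 0.55,"dy": 1}
    - {"dx": 0.55,"dy": 1}
    - {"dx": 0.55,"dy": 1}
    - {"dx": 0.55,"dy": 1}
    - {"dx": 0.55,"dy": 1}
    - {"dx": 0.55,"dy": 1}
    - {"dx": 0.55,"dy": 1}

```text
schema error: expected keys dx, dy, dz, rx, ry, rz
```

Request:
move_arm:
  targets:
    - {"dx": 0.5,"dy": 0.92}
    - {"dx": 0.5,"dy": 0.92}
    - {"dx": 0.5,"dy": 0.92}
    - {"dx": 0.5,"dy": 0.92}
    - {"dx": 0.5,"dy": 0.92}
    - {"dx": 0.5,"dy": 0.92}
    - {"dx": 0.5,"dy": 0.92}
    - {}
    - {}
    - {}

```text
schema error: expected keys dx, dy, dz, rx, ry, rz
```

```bash
python3 - <<'E'
from h import *
import cv2
s=sensors.sense();print(s["t"],s["tcp_pos"],s["tool_rot"],s["force"],s["finger_gap"])
w=cams.snapshot("wrist");c=cams.snapshot("scene")
print(proj("wrist",[[.620,.0555,.14],[s["tcp_pos"][0],s["tcp_pos"][1],.14]]))
c=cv2.resize(c[100:340,200:440],(600,600));w=cv2.resize(w,(200,150))
w0=cams.snapshot("wrist")
cv2.imwrite("pics/s1.png",c[:,:,::-1]);cv2.imwrite("pics/w1.png",w0[:,:,::-1])
E
```

```text
0.1 [ 0.25172784 -0.5713576   0.23043849] [ 9.78568737e-01  2.05918112e-01 -4.18140320e-05 -9.77955861e-04] [-0.45404639 -0.3421157  -0.1315188 ] 1.0000285616615696
[[-1355.8847491  -2000.28305269]
 [  319.88319887   237.40911219]]
```

View pics/w1.png

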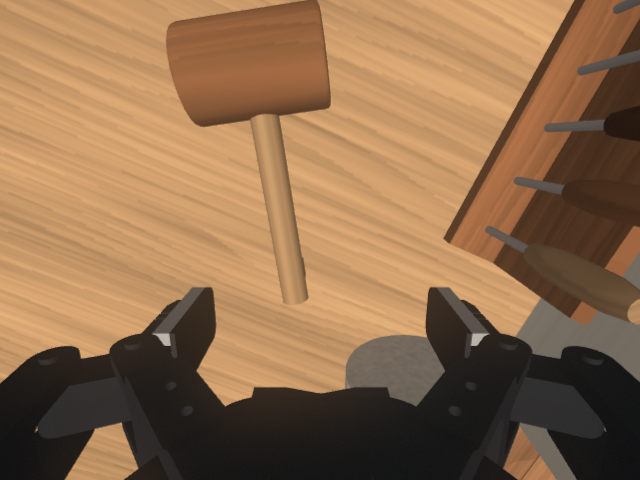

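The calls were refused because every key is required, so the arm hasn't moved. The wrist view still shows the mallet (head near (250,60)) under the open fingers. I'll resend with full rows.

Request:
move_arm:
  targets:
    - {"dx": 0.55,"dy": 1,"dz": 0,"rx": 0,"ry": 0,"rz": -0.044}
    - {"dx": 0.55,"dy": 1,"dz": 0,"rx": 0,"ry": 0,"rz": -0.044}
    - {"dx": 0.55,"dy": 1,"dz": 0,"rx": 0,"ry": 0,"rz": -0.044}
    - {"dx": 0.55,"dy": 1,"dz": 0,"rx": 0,"ry": 0,"rz": -0.044}
    - {"dx": 0.55,"dy": 1,"dz": 0,"rx": 0,"ry": 0,"rz": -0.044}
    - {"dx": 0.55,"dy": 1,"dz": 0,"rx": 0,"ry": 0,"rz": -0.044}
    - {"dx": 0.55,"dy": 1,"dz": 0,"rx": 0,"ry": 0,"rz": -0.044}
    - {"dx": 0.55,"dy": 1,"dz": 0,"rx": 0,"ry": 0,"rz": -0.044}
    - {"dx": 0.55,"dy": 1,"dz": 0,"rx": 0,"ry": 0,"rz": -0.044}
    - {"dx": 0.55,"dy": 1,"dz": 0,"rx": 0,"ry": 0,"rz": -0.044}
  claw: 0
  newtons: 30

```text
t: 1.5
tcp_pos: [0.3898, -0.3211, 0.2313]
tool_rot: [0.996, 0.092, 0.0, 0.0]
force: [0.3, 0.1, 0.7]
finger_gap: 0.002
gripper_force: 0.0
```

Request:
move_arm:
  targets:
    - {"dx": 0.55,"dy": 1,"dz": 0,"rx": 0,"ry": 0,"rz": 0}
    - {"dx": 0.55,"dy": 1,"dz": 0,"rx": 0,"ry": 0,"rz": 0}
    - {"dx": 0.55,"dy": 1,"dz": 0,"rx": 0,"ry": 0,"rz": 0}
    - {"dx": 0.55,"dy": 1,"dz": 0,"rx": 0,"ry": 0,"rz": 0}
    - {"dx": 0.55,"dy": 1,"dz": 0,"rx": 0,"ry": 0,"rz": 0}
    - {"dx": 0.55,"dy": 1,"dz": 0,"rx": 0,"ry": 0,"rz": 0}
    - {"dx": 0.55,"dy": 1,"dz": 0,"rx": 0,"ry": 0,"rz": 0}
    - {"dx": 0.55,"dy": 1,"dz": 0,"rx": 0,"ry": 0,"rz": 0}
    - {"dx": 0.55,"dy": 1,"dz": 0,"rx": 0,"ry": 0,"rz": 0}
    - {"dx": 0.55,"dy": 1,"dz": 0,"rx": 0,"ry": 0,"rz": 0}

```text
t: 2.75
tcp_pos: [0.5273, -0.0711, 0.2313]
tool_rot: [0.996, 0.092, 0.0, 0.0]
force: [-0.1, 0.3, 0.6]
finger_gap: 0.004
gripper_force: 0.0
```

Request:
move_arm:
  targets:
    - {"dx": 0.5,"dy": 0.92,"dz": 0,"rx": 0,"ry": 0,"rz": 0}
    - {"dx": 0.5,"dy": 0.92,"dz": 0,"rx": 0,"ry": 0,"rz": 0}
    - {"dx": 0.5,"dy": 0.92,"dz": 0,"rx": 0,"ry": 0,"rz": 0}
    - {"dx": 0.5,"dy": 0.92,"dz": 0,"rx": 0,"ry": 0,"rz": 0}
    - {"dx": 0.5,"dy": 0.92,"dz": 0,"rx": 0,"ry": 0,"rz": 0}
    - {"dx": 0.5,"dy": 0.92,"dz": 0,"rx": 0,"ry": 0,"rz": 0}
    - {"dx": 0.5,"dy": 0.92,"dz": 0,"rx": 0,"ry": 0,"rz": 0}
    - {"dx": 0,"dy": 0,"dz": 0,"rx": 0,"ry": 0,"rz": 0}
    - {"dx": 0,"dy": 0,"dz": 0,"rx": 0,"ry": 0,"rz": 0}
    - {"dx": 0,"dy": 0,"dz": 0,"rx": 0,"ry": 0,"rz": 0}

```text
t: 4.0
tcp_pos: [0.6139, 0.0882, 0.2312]
tool_rot: [0.996, 0.092, -0.0, 0.0]
force: [-0.8, -1.2, -0.2]
finger_gap: -0.003
gripper_force: 0.0
```

```bash
python3 - <<'E'
from h import *
import cv2
s=sensors.sense();t=s["tcp_pos"];print(s["t"],t,s["tool_rot"])
print(proj("wrist",[[.620,.0555,.14],[t[0],t[1],.14],[t[0],t[1],t[2]]]))
cv2.imwrite("pics/w2.png",cams.snapshot("wrist")[:,:,::-1])
E
```

```text
4.0 [0.61390403 0.08815721 0.23121925] [ 9.95796982e-01  9.15872452e-02 -3.68063558e-04  1.04486307e-04]
[[368.01735617 237.12203936]
 [319.78601266 237.19374516]
 [319.78719981 292.81154178]]
```

View pics/w2.png

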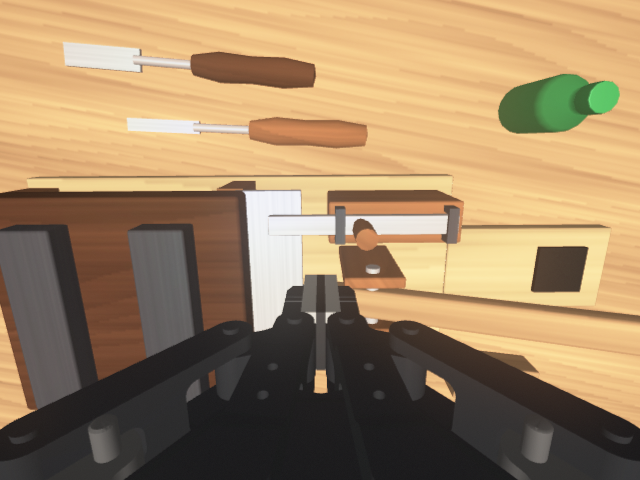

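Knob top at (367,240) against a prediction of (368,237), with the shut fingertips at about (320,292) beyond it. The pose is good to about 2 mm, so I'll go down and push.

Request:
move_arm:
  targets:
    - {"dx": 0,"dy": 0,"dz": -0.74,"rx": 0,"ry": 0,"rz": 0}
    - {"dx": 0,"dy": 0,"dz": -0.74,"rx": 0,"ry": 0,"rz": 0}
    - {"dx": 0,"dy": 0,"dz": -0.74,"rx": 0,"ry": 0,"rz": 0}
    - {"dx": 0,"dy": 0,"dz": -0.74,"rx": 0,"ry": 0,"rz": 0}
    - {"dx": 0,"dy": 0,"dz": -0.74,"rx": 0,"ry": 0,"rz": 0}
    - {"dx": 0,"dy": 0,"dz": -0.74,"rx": 0,"ry": 0,"rz": 0}
    - {"dx": 0,"dy": 0,"dz": 0,"rx": 0,"ry": 0,"rz": 0}
    - {"dx": 0.07,"dy": -0.3,"dz": 0,"rx": 0,"ry": 0,"rz": 0}
    - {"dx": 0.07,"dy": -0.3,"dz": 0,"rx": 0,"ry": 0,"rz": 0}
    - {"dx": 0,"dy": 0,"dz": 0,"rx": 0,"ry": 0,"rz": 0}

```text
t: 5.3
tcp_pos: [0.6185, 0.0732, 0.121]
tool_rot: [0.996, 0.092, 0.001, 0.0]
force: [0.0, 0.6, -0.4]
finger_gap: 0.006
gripper_force: 0.0
```

Request:
move_arm:
  targets:
    - {"dx": 0.04,"dy": -0.18,"dz": 0,"rx": 0,"ry": 0,"rz": 0}
    - {"dx": 0.04,"dy": -0.18,"dz": 0,"rx": 0,"ry": 0,"rz": 0}
    - {"dx": 0.04,"dy": -0.18,"dz": 0,"rx": 0,"ry": 0,"rz": 0}
    - {"dx": 0.04,"dy": -0.18,"dz": 0,"rx": 0,"ry": 0,"rz": 0}
    - {"dx": 0.04,"dy": -0.18,"dz": 0,"rx": 0,"ry": 0,"rz": 0}
    - {"dx": 0.04,"dy": -0.18,"dz": 0,"rx": 0,"ry": 0,"rz": 0}
    - {"dx": 0.04,"dy": -0.18,"dz": 0,"rx": 0,"ry": 0,"rz": 0}
    - {"dx": 0,"dy": 0,"dz": 0,"rx": 0,"ry": 0,"rz": 0}
    - {"dx": 0,"dy": 0,"dz": 0,"rx": 0,"ry": 0,"rz": 0}
    - {"dx": 0,"dy": 0,"dz": 0,"rx": 0,"ry": 0,"rz": 0}

```text
t: 6.55
tcp_pos: [0.6251, 0.0423, 0.1202]
tool_rot: [0.996, 0.092, 0.0, 0.0]
force: [0.1, 0.1, 0.3]
finger_gap: -0.002
gripper_force: 0.0
```

Request:
move_arm:
  targets:
    - {"dx": 0.02,"dy": -0.1,"dz": 0,"rx": 0,"ry": 0,"rz": 0}
    - {"dx": 0.02,"dy": -0.1,"dz": 0,"rx": 0,"ry": 0,"rz": 0}
    - {"dx": 0.02,"dy": -0.1,"dz": 0,"rx": 0,"ry": 0,"rz": 0}
    - {"dx": 0.02,"dy": -0.1,"dz": 0,"rx": 0,"ry": 0,"rz": 0}
    - {"dx": 0,"dy": 0,"dz": 0,"rx": 0,"ry": 0,"rz": 0}
    - {"dx": 0,"dy": 0,"dz": 0,"rx": 0,"ry": 0,"rz": 0}
    - {"dx": 0,"dy": 0,"dz": 0,"rx": 0,"ry": 0,"rz": 0}
    - {"dx": 0,"dy": 0,"dz": 0,"rx": 0,"ry": 0,"rz": 0}
    - {"dx": 0,"dy": 0,"dz": 0,"rx": 0,"ry": 0,"rz": 0}
    - {"dx": 0,"dy": 0,"dz": 0,"rx": 0,"ry": 0,"rz": 0}

```text
t: 7.8
tcp_pos: [0.626, 0.0369, 0.1202]
tool_rot: [0.996, 0.091, -0.0, -0.004]
force: [-1.1, 12.6, 1.4]
finger_gap: 0.002
gripper_force: 6.3
```

```bash
python3 - <<'E'
from h import *
import cv2
s=sensors.sense();t=s["tcp_pos"];print(s["t"],t,s["force"])
k=np.array([.620,.0555,.14]);a=np.array([.184,-.983,0])
print(proj("wrist",[k,k+.036*a,k+.045*a]).round(0),proj("scene",[k,k+.036*a,k+.045*a]).round(0))
w=cams.snapshot("wrist")[150:350,220:520];c=cams.snapshot("scene")[210:330,240:420]
o=np.zeros((600,600,3),"uint8");o[:400]=cv2.resize(w,(600,400));o[400:]=cv2.resize(c[20:80],(600,200))
cv2.imwrite("pics/w3.png",o[:,:,::-1])
E
```

```text
7.8 [0.62599958 0.03686161 0.1202314 ] [-1.14992765 12.59845521  1.42603819]
[[269. 320.]
 [362. 320.]
 [386. 320.]] [[321. 258.]
 [311. 271.]
 [308. 274.]]
```

View pics/w3.png

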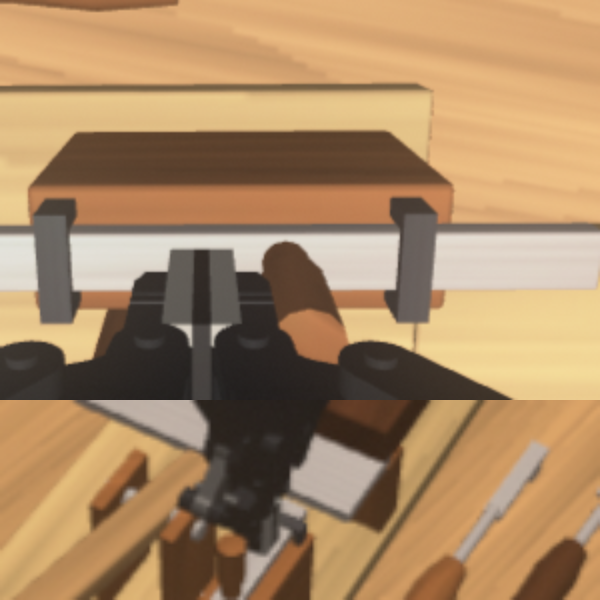

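The knob is at wrist pixel (379,317), close to the full-stroke prediction (386,320). With 12.6 N on the fingers, the bolt is against its end stop. Next I back off, rise and go over to the paddle.

Request:
move_arm:
  targets:
    - {"dx": -0.06,"dy": 0.32,"dz": 0,"rx": 0,"ry": 0,"rz": 0}
    - {"dx": -0.06,"dy": 0.32,"dz": 0,"rx": 0,"ry": 0,"rz": 0}
    - {"dx": 0,"dy": 0,"dz": 0,"rx": 0,"ry": 0,"rz": 0}
    - {"dx": 0,"dy": 0,"dz": 0.85,"rx": 0,"ry": 0,"rz": 0}
    - {"dx": 0,"dy": 0,"dz": 0.85,"rx": 0,"ry": 0,"rz": 0}
    - {"dx": 0,"dy": 0,"dz": 0.85,"rx": 0,"ry": 0,"rz": 0}
    - {"dx": 0,"dy": 0,"dz": 0.85,"rx": 0,"ry": 0,"rz": 0}
    - {"dx": 0,"dy": 0,"dz": 0.85,"rx": 0,"ry": 0,"rz": 0}
    - {"dx": 0,"dy": 0,"dz": 0,"rx": 0,"ry": 0,"rz": 0}
    - {"dx": 0,"dy": 0,"dz": 0,"rx": 0,"ry": 0,"rz": 0}

```text
t: 9.15
tcp_pos: [0.6233, 0.0482, 0.2257]
tool_rot: [0.996, 0.092, -0.001, -0.0]
force: [0.6, 0.3, 0.4]
finger_gap: 0.004
gripper_force: 0.0
```

Request:
move_arm:
  targets:
    - {"dx": -0.13,"dy": -0.98,"dz": 0,"rx": 0,"ry": 0,"rz": 0}
    - {"dx": -0.13,"dy": -0.98,"dz": 0,"rx": 0,"ry": 0,"rz": 0}
    - {"dx": -0.13,"dy": -0.98,"dz": 0,"rx": 0,"ry": 0,"rz": 0}
    - {"dx": -0.13,"dy": -0.98,"dz": 0,"rx": 0,"ry": 0,"rz": 0}
    - {"dx": -0.13,"dy": -0.98,"dz": 0,"rx": 0,"ry": 0,"rz": 0}
    - {"dx": -0.13,"dy": -0.98,"dz": 0,"rx": 0,"ry": 0,"rz": 0}
    - {"dx": -0.13,"dy": -0.98,"dz": 0,"rx": 0,"ry": 0,"rz": 0}
    - {"dx": -0.13,"dy": -0.98,"dz": 0,"rx": 0,"ry": 0,"rz": 0}
    - {"dx": -0.13,"dy": -0.98,"dz": 0,"rx": 0,"ry": 0,"rz": 0}
    - {"dx": 0,"dy": 0,"dz": 0,"rx": 0,"ry": 0,"rz": 0}

```text
t: 10.4
tcp_pos: [0.5939, -0.1734, 0.2251]
tool_rot: [0.996, 0.091, -0.001, -0.0]
force: [-0.5, 1.6, 0.5]
finger_gap: 0.001
gripper_force: 0.0
```

```bash
python3 - <<'E'
from h import *
import cv2
s=sensors.sense();t=s["tcp_pos"];print(s["t"],t,s["tool_rot"],s["force"])
k=np.array([.620,.0555,.14]);a=np.array([.184,-.983,0])
print(proj("wrist",[[.5937,-.1732,.168],[t[0],t[1],.168],[t[0],t[1],t[2]],k+.036*a,k+.045*a]).round(0))
cv2.imwrite("pics/w4.png",cams.snapshot("wrist")[:,:,::-1])
E
```

```text
10.4 [ 0.5938793  -0.17338769  0.22509454] [ 9.95878563e-01  9.06898602e-02 -9.99555804e-04 -4.88513875e-04] [-0.50310047  1.56578214  0.46461106]
[[320. 253.]
 [320. 252.]
 [320. 293.]
 [ 23. 136.]
 [ 38. 136.]]
```

View pics/w4.png

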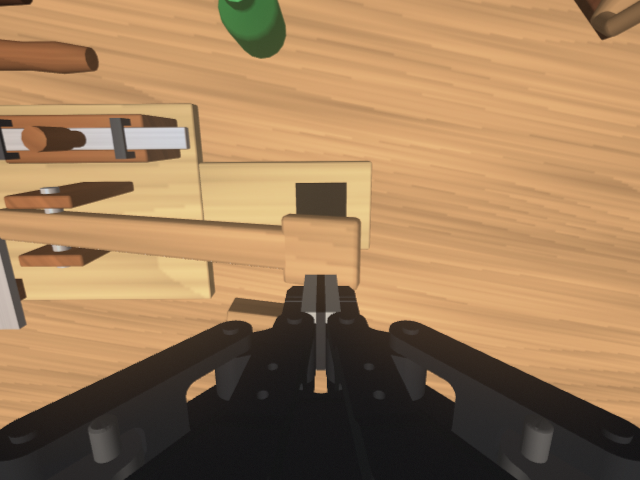

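The knob is still back at (34,138), about 43 mm of travel. The paddle's centre, about (321,251), matches the prediction of (320,253), so the TCP is right above it. I'll press along the arc.

Request:
move_arm:
  targets:
    - {"dx": 0,"dy": 0,"dz": -0.5,"rx": 0,"ry": 0,"rz": 0}
    - {"dx": 0,"dy": 0,"dz": -0.5,"rx": 0,"ry": 0,"rz": 0}
    - {"dx": 0,"dy": 0,"dz": -0.5,"rx": 0,"ry": 0,"rz": 0}
    - {"dx": 0,"dy": 0,"dz": -0.4,"rx": 0,"ry": 0,"rz": 0}
    - {"dx": 0,"dy": 0,"dz": -0.25,"rx": 0,"ry": 0,"rz": 0}
    - {"dx": 0.01,"dy": -0.05,"dz": -0.2,"rx": 0,"ry": 0,"rz": 0}
    - {"dx": 0.01,"dy": -0.05,"dz": -0.2,"rx": 0,"ry": 0,"rz": 0}
    - {"dx": 0.01,"dy": -0.05,"dz": -0.2,"rx": 0,"ry": 0,"rz": 0}
    - {"dx": 0.01,"dy": -0.05,"dz": -0.2,"rx": 0,"ry": 0,"rz": 0}
    - {"dx": 0,"dy": 0,"dz": 0,"rx": 0,"ry": 0,"rz": 0}

```text
t: 11.7
tcp_pos: [0.5956, -0.1771, 0.1537]
tool_rot: [0.996, 0.092, 0.0, 0.0]
force: [-1.7, 1.0, 5.5]
finger_gap: -0.002
gripper_force: 3.0
```

Request:
move_arm:
  targets:
    - {"dx": 0.006,"dy": -0.03,"dz": -0.2,"rx": 0,"ry": 0,"rz": 0}
    - {"dx": 0.006,"dy": -0.03,"dz": -0.22,"rx": 0,"ry": 0,"rz": 0}
    - {"dx": 0.006,"dy": -0.03,"dz": -0.22,"rx": 0,"ry": 0,"rz": 0}
    - {"dx": 0.006,"dy": -0.03,"dz": -0.22,"rx": 0,"ry": 0,"rz": 0}
    - {"dx": 0.006,"dy": -0.03,"dz": -0.22,"rx": 0,"ry": 0,"rz": 0}
    - {"dx": 0.006,"dy": -0.03,"dz": -0.22,"rx": 0,"ry": 0,"rz": 0}
    - {"dx": 0.006,"dy": -0.03,"dz": -0.22,"rx": 0,"ry": 0,"rz": 0}
    - {"dx": 0.006,"dy": -0.03,"dz": -0.22,"rx": 0,"ry": 0,"rz": 0}
    - {"dx": 0,"dy": 0,"dz": -0.22,"rx": 0,"ry": 0,"rz": 0}
    - {"dx": 0,"dy": 0,"dz": -0.22,"rx": 0,"ry": 0,"rz": 0}

```text
t: 12.95
tcp_pos: [0.5971, -0.1844, 0.0999]
tool_rot: [0.996, 0.092, 0.0, 0.001]
force: [-2.7, -1.7, 7.1]
finger_gap: -0.001
gripper_force: 3.7
```

Request:
move_arm:
  targets:
    - {"dx": 0,"dy": 0,"dz": -0.22,"rx": 0,"ry": 0,"rz": 0}
    - {"dx": 0,"dy": 0,"dz": -0.22,"rx": 0,"ry": 0,"rz": 0}
    - {"dx": -0.007,"dy": 0.03,"dz": -0.22,"rx": 0,"ry": 0,"rz": 0}
    - {"dx": -0.007,"dy": 0.03,"dz": -0.22,"rx": 0,"ry": 0,"rz": 0}
    - {"dx": -0.007,"dy": 0.03,"dz": -0.22,"rx": 0,"ry": 0,"rz": 0}
    - {"dx": -0.007,"dy": 0.04,"dz": -0.22,"rx": 0,"ry": 0,"rz": 0}
    - {"dx": -0.007,"dy": 0.04,"dz": -0.22,"rx": 0,"ry": 0,"rz": 0}
    - {"dx": -0.007,"dy": 0.04,"dz": -0.22,"rx": 0,"ry": 0,"rz": 0}
    - {"dx": -0.007,"dy": 0.04,"dz": -0.2,"rx": 0,"ry": 0,"rz": 0}
    - {"dx": 0,"dy": 0,"dz": -0.12,"rx": 0,"ry": 0,"rz": 0}

```text
t: 14.2
tcp_pos: [0.5962, -0.1793, 0.0478]
tool_rot: [0.996, 0.092, 0.001, 0.002]
force: [-3.6, -3.6, 7.6]
finger_gap: -0.003
gripper_force: 3.8
```

Request:
move_arm:
  targets:
    - {"dx": 0,"dy": 0,"dz": -0.06,"rx": 0,"ry": 0,"rz": 0}
    - {"dx": 0,"dy": 0,"dz": -0.06,"rx": 0,"ry": 0,"rz": 0}
    - {"dx": 0,"dy": 0,"dz": -0.06,"rx": 0,"ry": 0,"rz": 0}
    - {"dx": 0,"dy": 0,"dz": -0.06,"rx": 0,"ry": 0,"rz": 0}
    - {"dx": 0,"dy": 0,"dz": 0,"rx": 0,"ry": 0,"rz": 0}
    - {"dx": 0,"dy": 0,"dz": 0,"rx": 0,"ry": 0,"rz": 0}
    - {"dx": 0,"dy": 0,"dz": 0,"rx": 0,"ry": 0,"rz": 0}
    - {"dx": 0,"dy": 0,"dz": 0,"rx": 0,"ry": 0,"rz": 0}
    - {"dx": 0,"dy": 0,"dz": 0,"rx": 0,"ry": 0,"rz": 0}
    - {"dx": 0,"dy": 0,"dz": 0,"rx": 0,"ry": 0,"rz": 0}

```text
t: 15.45
tcp_pos: [0.5959, -0.178, 0.0417]
tool_rot: [0.996, 0.092, 0.0, 0.001]
force: [-2.8, -0.9, 7.1]
finger_gap: -0.001
gripper_force: 3.2
```

```bash
python3 - <<'E'
from h import *
import cv2
s=sensors.sense();print(s["t"],s["tcp_pos"],s["force"])
cv2.imwrite("pics/s5.png",cv2.resize(cams.snapshot("scene")[130:400,160:440],(700,600))[:,:,::-1])
E
```

```text
15.45 [ 0.59590144 -0.17798537  0.04169465] [-2.8004834  -0.89113434  7.11662537]
```

View pics/s5.png

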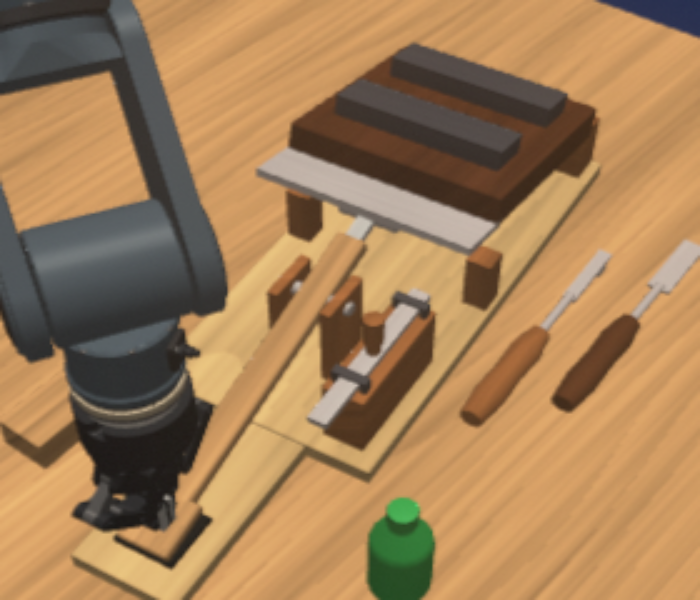

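The flap is raised, with its lip at about (380,200), clear of the support posts. The bolt is back and the paddle is just above its stop at (175,530). I'll press a little more to seat it firmly.

Request:
move_arm:
  targets:
    - {"dx": 0,"dy": 0,"dz": -0.04,"rx": 0,"ry": 0,"rz": 0}
    - {"dx": 0,"dy": 0,"dz": -0.04,"rx": 0,"ry": 0,"rz": 0}
    - {"dx": 0,"dy": 0,"dz": -0.04,"rx": 0,"ry": 0,"rz": 0}
    - {"dx": 0,"dy": 0,"dz": -0.04,"rx": 0,"ry": 0,"rz": 0}
    - {"dx": 0,"dy": 0,"dz": 0,"rx": 0,"ry": 0,"rz": 0}
    - {"dx": 0,"dy": 0,"dz": 0,"rx": 0,"ry": 0,"rz": 0}
    - {"dx": 0,"dy": 0,"dz": 0,"rx": 0,"ry": 0,"rz": 0}
    - {"dx": 0,"dy": 0,"dz": 0,"rx": 0,"ry": 0,"rz": 0}
    - {"dx": 0,"dy": 0,"dz": 0,"rx": 0,"ry": 0,"rz": 0}
    - {"dx": 0,"dy": 0,"dz": 0,"rx": 0,"ry": 0,"rz": 0}

```text
t: 16.75
tcp_pos: [0.5958, -0.1774, 0.0388]
tool_rot: [0.996, 0.092, 0.0, 0.001]
force: [-4.4, 0.5, 13.3]
finger_gap: 0.0
gripper_force: 6.1
```

The force rose from 7 to 13 N, so the paddle is on its stop.

```bash
python3 -c "
from station import order
print(order.sign_off())"
```

```text
the job is handed in; nothing more can be done
None
```

I pushed the bolt back to its end stop and pressed the paddle down onto its stop. The flap was raised and still held by the fingers at about 13 N when I handed the job in; the sign-off gave no verdict.

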